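Put the bench bottles away in the bottle rack, each in a pocket of its size

TASK

Put the three bottles that stand in the open middle of the bench away in the grey bottle rack, upright and one to a pocket: the clear bottle in the empty large pocket, and the two brown dropper bottles in the two small pockets, either one in either pocket. Lower each one into its pocket before you let go rather than letting it fall. Leave the bottle that is already in the rack in its pocket, and leave the beaker and everything else where it is, also the two dropper bottles at the back by the test tube rack.

Things in the scene. Friction and masses are not known exactly. Their poses are not given: they have to be found in the camera images.
- rack: grey plastic bottle rack, fixed: a block 90 (x) by 280 (y) by 44 mm high, a 9 mm lip on each end, with four square pockets in a row along its y axis: small at y = +100 mm, large (empty) at +34, small at -32, large (already holding a bottle) at -98. Pockets are 38 mm deep, floors 6 mm above the bench. Origin: centre of its underside.
- pocket_small_end (a point): Centre of the floor of the small pocket at the +y end of the row of the bottle rack, 46 x 46 mm inside and 38 mm deep (the mouth is 38 mm above this point). Axes as the rack's (x across the row, y along the row, z up).
- pocket_large_empty (a point): Centre of the floor of the empty large pocket of the bottle rack, 66 x 66 mm inside and 38 mm deep (the mouth is 38 mm above this point). Axes as the rack's (x across the row, y along the row, z up).
- pocket_small_mid (a point): Centre of the floor of the small pocket between the two large ones of the bottle rack, 46 x 46 mm inside and 38 mm deep (the mouth is 38 mm above this point). Axes as the rack's (x across the row, y along the row, z up).
- pocket_large_taken (a point): Centre of the floor of the large pocket at the -y end of the row, which already holds a bottle, of the bottle rack, 66 x 66 mm inside and 38 mm deep (the mouth is 38 mm above this point). Axes as the rack's (x across the row, y along the row, z up).
- clear_bottle: The bottle to put in the empty large pocket: a 50 mm wide, 132 mm tall clear glass laboratory bottle with a round body (50 mm diameter up to about 80 mm height), sloping shoulder and a blue 34 mm screw cap, 18 mm high, at the top; 0.17 kg. Origin: centre of its underside, z up through the cap. It stands in the open middle of the bench.
- dropper_a: One of the two bottles for the small pockets: a dropper bottle of brown glass, 33 mm in diameter and 102 mm tall in all: round body to about 58 mm height, shoulder, collar 24 mm wide from 62 to 77 mm, 13 mm rubber bulb on top; 0.07 kg. Origin: centre of its underside, z up. It stands in the open middle of the bench.
- dropper_b: The other bottle for the small pockets: a dropper bottle of brown glass, 33 mm in diameter and 102 mm tall in all: round body to about 58 mm height, shoulder, collar 24 mm wide from 62 to 77 mm, 13 mm rubber bulb on top; 0.07 kg. Origin: centre of its underside, z up. It stands in the open middle of the bench.
- bottle_in_rack: The bottle already in the rack, to be left there: a 50 mm wide, 132 mm tall clear glass laboratory bottle with a round body (50 mm diameter up to about 80 mm height), sloping shoulder and a blue 34 mm screw cap, 18 mm high, at the top; 0.17 kg. Origin: centre of its underside, z up through the cap. 
- beaker: 70 mm tall, 55 mm wide empty glass beaker standing among the bottles; a bystander. Origin: centre of its underside.
- forceps: 135 mm long, 9 mm high steel forceps lying flat among the bottles; a bystander. Origin: middle of its underside.
- cap: loose blue screw cap, 48 mm wide, 22 mm high, lying in front of the bottles; a bystander. Origin: centre of its underside.
Mind the look-alikes: they are no part of the job. What is shaped like the dropper_a but turquoise is not meant. What is shaped like the clear_bottle but turquoise is not meant.

How it is judged:
By the outcome, as a careful person would: the job done as asked, in the order asked, and still so for the second after the job is handed in, with the robot touching nothing.
It also fails if it takes over 72 s, if anything falls off the work surface, if the arm or the gripper's body presses on something with over 40 N, if the wrist force passes 120 N, or if a joint passes its speed limit or range.

ROBOT

A 6-joint arm with a two-finger parallel gripper is mounted at the origin on a cart in front of the work surface, level with it; the furniture and walls round the work are solid. World frame = base frame: x ahead of the robot, y to its left, z up, the work surface at z = 0. Lengths are in m, angles in degrees, forces in N, time in s.
With the tool pointing down it reaches from about 0.375 to 0.9 m from the base axis. Payload 3.1 kg.
Tool frame: the origin (TCP) lies at the very end of the fingers, on their centre line; the grasp point (between the pads) lies 19 mm behind it (bot.tcp_to_grasp is the distance from the TCP to the grasp point, in m); z points along the fingers, y is the line along which they close (so a half turn about z gives the same grasp; the last joint's range is limited). The gripper opens to 87 mm and grips with 3 to 60 N. Pads are 19 mm wide; open, the fingers measure 117 mm over their backs; the gripper's body (75 mm by 190 mm) begins 51 mm behind the grasp point.
Start: joints at [-77.55, 30.224, 82.088, -0, 67.689, -10.227], TCP at [0.241, -0.577, 0.223] pointing down, gripper open.
Joint ranges: [-176.69, 176.69], [-43.24, 126.21], [12.49, 139.97], [-82, 262], [0, 151.66], [-163.58, 163.58]. Speed limits (degrees/s): [159.86, 159.86, 180, 180, 180, 180].

INTERFACE

Orientations are given as a 3x3 rotation matrix whose columns are the frame's x, y, z axes.
In Python, from rig import telemetry, capture, camera_info, job, bot gives the robot as it stands. The module is installed in compiled form; this text tells all that it offers.
- The arm moves only by the tool carry_out, never from a script. Its argument "deltas" is a list that holds one entry, the list of rows, each a list of 7 numbers: the shift along the tool's x, y, z scaled (see below), then the turn, a rotation vector about the tool's x, y, z scaled (see below), then the closure, from -1 (fully open) to 1 (shut). In form: [[[dx, dy, dz, ax, ay, az, claw], ...]]. A call has exactly 10 rows; each row is the pose to reach, as a shift and turn from the pose commanded when the call began, along the tool's axes at that moment, turning the shorter way round; what a row does not reach only later rows make up. The controller multiplies each number of a shift by 15 cm and each number of a turn by 360 degrees. A row lasts 1/12 s, in which the tool goes at most 41.7 mm and 7.16 degrees, less where a joint would pass 70% of its speed; a pose out of reach is approached as far as the arm can. A call with a number of a shift or a turn outside -1 to 1 is refused whole. A call with a gripper value outside its range is refused whole. The fingers move at their own pace and stop on an object; the grip force is fixed at half the most. Time passes only in rows, so rows that repeat a pose let the fingers close, or fill a call up. It gives the time, the measured TCP pose, the force, the opening and the grip force at its end, in the units of the state.
- telemetry.read_state(): the state, without advancing time (a new reading comes with each control period).
- capture(name): name is "side" or "top"; returns the picture (384x512x3 uint8, red, green, blue); there is no depth.
- camera_info(name): a dict with "mtx" (3x3 intrinsics, pixels), "cam_to_world" (4x4, takes a point from camera to world coordinates). Camera axes: x right, y down, z forward; pixel columns grow to the right and rows downward; lengths in m; the calibration is good to about 2 mm. A picture is of the moment at which its call begins. camera_info takes no time and is no camera call.
- job.hand_in(): hands the job in; it is judged then, once.
The state is a dict: "time_s": time; "joint_positions": joint angles; "qvel": joint speeds; "tau": joint torques, N m; "position": TCP position; "tcp_rot": TCP orientation; "force": force on the tool from outside, world axes, zero at the start; "moment": the same for the moment, N m; "opening": opening from 0.0 (shut) to 1.0 (fully open); "grasp_force": force on a finger pad.
Only numpy, scipy, OpenCV 4.12 (cv2) and the standard library are available. Lean on these libraries where they do the work, as an engineer would, in place of code of your own. Each camera call takes 0.05 s, during which the arm holds its last target. There are 200 camera calls.

## Working session

There is one attempt and no reset: what is moved stays moved. The work goes in short steps, Python scripts to look and compute and a tool call to move; the robot and the scene stay as the last step left them, time stands still between calls to the robot, and variables do not carry over. Pictures are saved under pics/ and viewed, at most 10 in all, crops included, and the job is handed in when it is done.

Besides the shell and the picture viewer there is one more tool, called in YAML: its name, and indented under it one key for each argument. carry_out: Moves the arm, as the interface text tells. Its arguments: {"type":"object","properties":{"deltas":{"type":"array","items":{"type":"array","items":{"type":"array","items":{"type":"number"}}}}},"required":["deltas"]}

```bash
mkdir -p pics
python3 - <<'E'
from rig import telemetry,capture,camera_info
import cv2,numpy as np
for n in("top","side"):
    cv2.imwrite(f"pics/{n}0.png",cv2.resize(capture(n)[:,:,::-1],(800,600),interpolation=cv2.INTER_CUBIC))
    c=camera_info(n);print(n,np.round(c["mtx"],1).tolist(),np.round(c["cam_to_world"],3).tolist())
s=telemetry.read_state();print(s["position"],np.round(s["tcp_rot"],3).tolist(),s["time_s"])
E
```

```text
top [[427.3, 0.0, 250.3], [0.0, 427.3, 185.8], [0.0, 0.0, 1.0]] [[0.014, -0.987, 0.163, 0.315], [-1.0, -0.009, 0.029, 0.205], [-0.027, -0.163, -0.986, 0.952], [0.0, 0.0, 0.0, 1.0]]
side [[477.0, 0.0, 256.1], [0.0, 477.0, 199.3], [0.0, 0.0, 1.0]] [[-1.0, -0.009, 0.028, 0.458], [-0.029, 0.512, -0.858, 1.211], [-0.006, -0.859, -0.512, 0.614], [0.0, 0.0, 0.0, 1.0]]
[ 0.24086444 -0.57602458  0.22165306] [[0.923, 0.386, -0.0], [0.386, -0.923, 0.002], [0.0, -0.002, -1.0]] 0.1
```

View pics/top0.png

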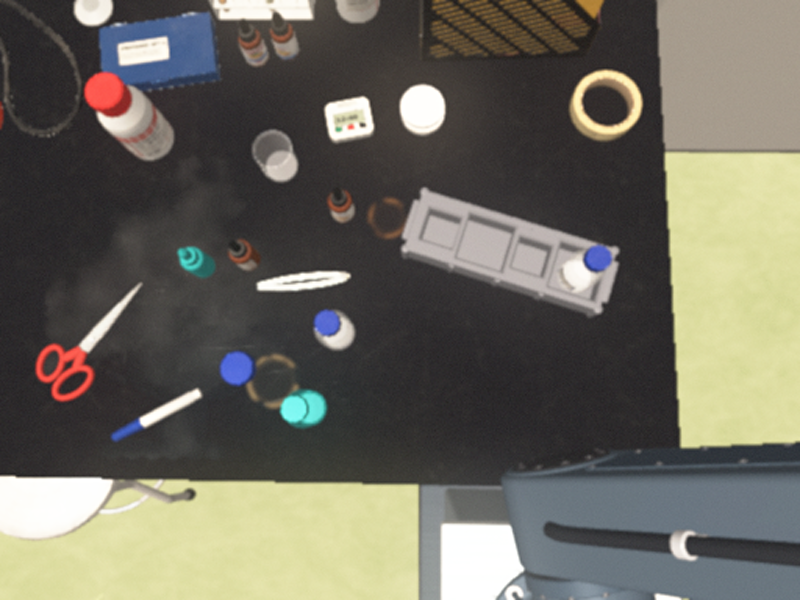

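View pics/side0.png

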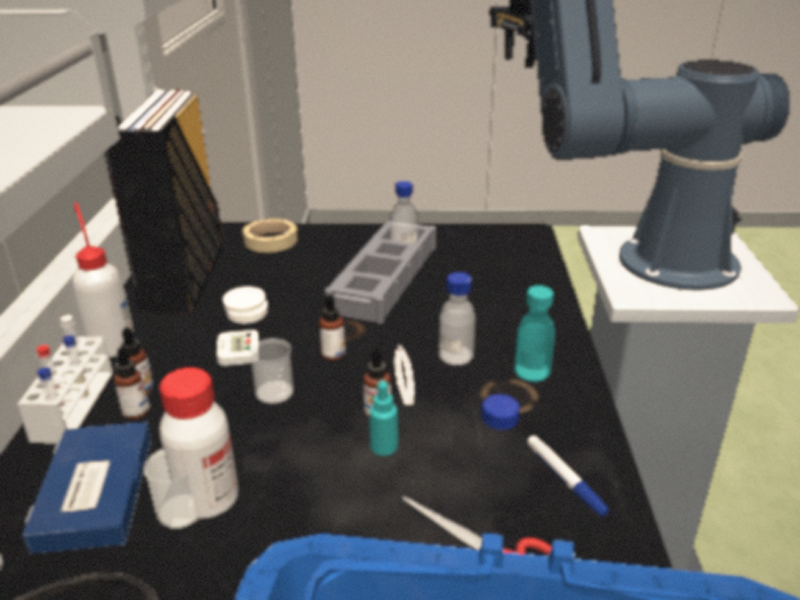

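Candidates, as pixels in the 800x600 top view:
- **Clear bottle:** (333,328). Not the turquoise one at (303,408) or the bottle in the rack at (590,265).
- **Droppers:** (341,205) and (243,255). Not the turquoise one at (195,262) or the back pair at (253,45) and (285,40).

Next I'll take a close crop to check these.

Run:
```python
from rig import capture
import cv2,numpy as np
a=np.mean([capture("top").astype(float) for _ in range(3)],0).astype(np.uint8)[:,:,::-1]
cv2.imwrite("pics/t1.png",cv2.resize(a[115:265,105:265],(800,600)[:1]*1+(750,),interpolation=cv2.INTER_CUBIC)[:600] if 0 else cv2.resize(a[112:232,110:270],(800,600),interpolation=cv2.INTER_CUBIC))
cv2.imwrite("pics/t2.png",cv2.resize(a[100:220,245:405],(800,600),interpolation=cv2.INTER_CUBIC))
b=capture("side")[:,:,::-1]
cv2.imwrite("pics/s1.png",cv2.resize(b[140:275,190:370],(800,600),interpolation=cv2.INTER_CUBIC))
```

```text
(no output)
```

View pics/t1.png

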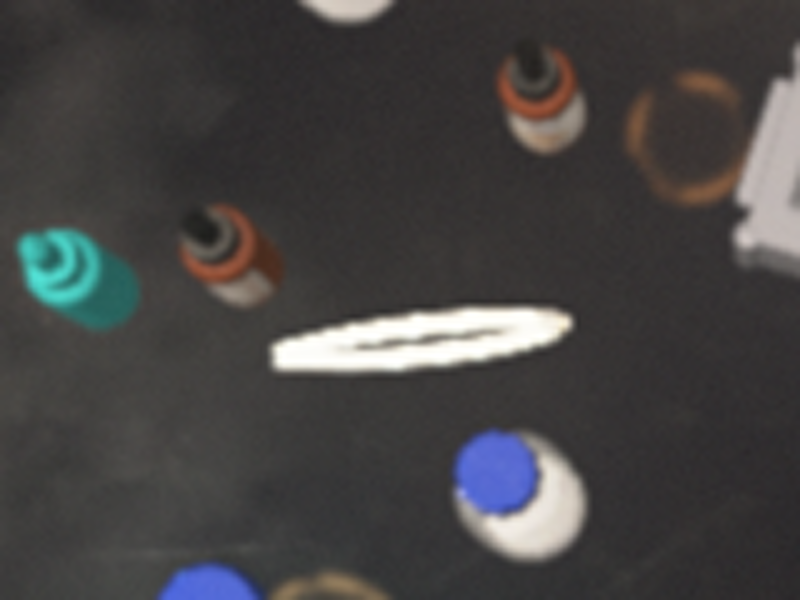

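View pics/t2.png

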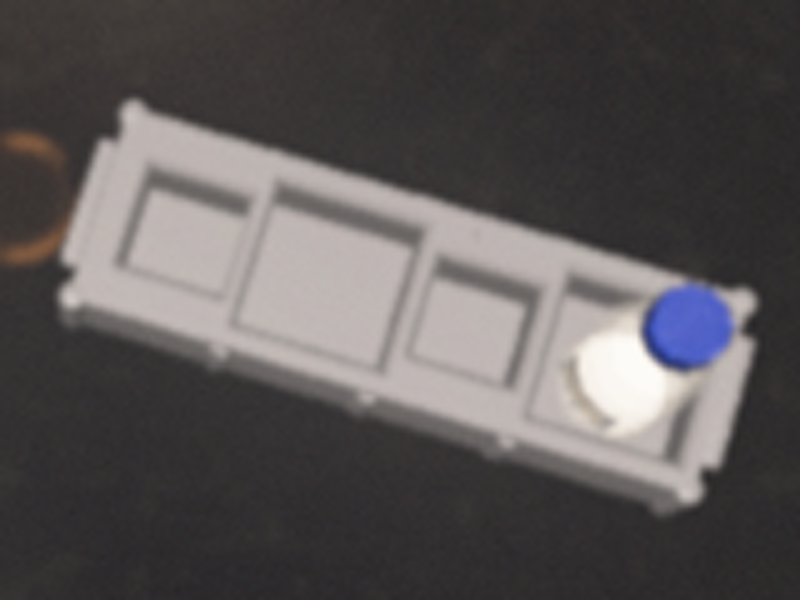

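View pics/s1.png

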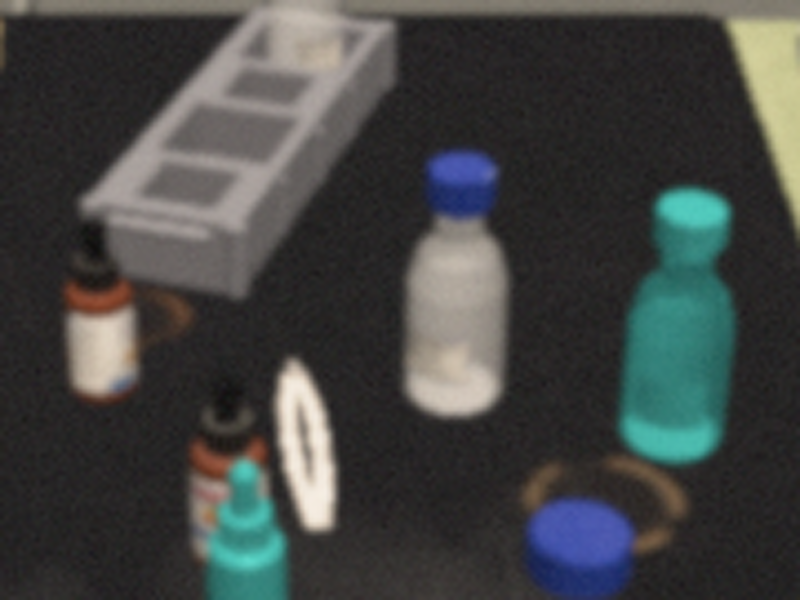

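The crops confirm the choice. In t1 the clear bottle's cap is at (498,473), and the brown droppers are at (530,50) and (198,220). In t2 the pocket corners are readable. Now I'll measure.

```bash
cat > h.py <<'E'
import numpy as np
from rig import camera_info
def ray(n,p):
    c=camera_info(n);T=np.array(c["cam_to_world"]);d=T[:3,:3]@np.linalg.solve(np.array(c["mtx"]),[p[0],p[1],1]);return T[:3,3],d
def onz(n,p,z):
    o,d=ray(n,p);return (o+d*(z-o[2])/d[2])[:2]
s=lambda p,sc,ox,oy:((p[0]+.5)/sc-.5+ox,(p[1]+.5)/sc-.5+oy)
t1=lambda *p:s(p,5,110,112)
t2=lambda *p:s(p,5,245,100)
s1=lambda *p:s(p,4.444,190,140)
E
python3 - <<'E'
from h import *
from scipy.optimize import least_squares
for n,L in {"clear":[("top",t1(498,473),.132),("side",s1(463,166),.132),("top",t1(525,500),.06),("side",s1(454,391),.0)],
 "A":[("top",t1(530,54),.100),("top",t1(538,84),.06),("side",s1(92,225),.101),("side",s1(102,382),0)],
 "B":[("top",t1(199,222),.100),("top",t1(219,246),.06),("side",s1(228,381),.101)]}.items():
    print(n,[onz(a,p,z).round(4).tolist() for a,p,z in L])
pk={"end":(100,23,[(147,166),(250,208),(115,265),(222,300)]),"lg":(34,33,[(275,185),(425,235),(232,325),(385,372)]),"mid":(-32,23,[(437,255),(540,292),(407,355),(510,388)])}
W=[];M=[]
for y,h,P in pk.values():
    for p,(sx,sy) in zip(P,[(1,1),(1,-1),(-1,1),(-1,-1)]): W.append(onz("top",t2(*p),.044));M.append((sx*h/1e3,(y+sy*h)/1e3))
W=np.array(W);M=np.array(M)
R=lambda a:np.array([[np.cos(a),-np.sin(a)],[np.sin(a),np.cos(a)]])
f=lambda q:(M@R(q[2]).T+q[:2]-W).ravel()
r=least_squares(f,[.4,-.05,0]);print(r.x[:2],np.degrees(r.x[2]),np.abs(r.fun).max())
for k,(y,_,_) in pk.items():print(k,(R(r.x[2])@[0,y/1e3]+r.x[:2]).round(4))
for nm,p in {"SideOuterTR":(395,25),"nearR":(245,222),"nearL":(85,200)}.items():print(nm,onz("side",s1(*p),.044))
print([ (R(r.x[2])@m+r.x[:2]).round(3).tolist() for m in([-.045,-.14],[-.045,.14],[.045,.14])])
print("beaker",onz("top",(280*.64,167*.64),0),"capb",onz("top",(237*.64,368*.64),.022),"turq",onz("top",(190*.64,255*.64),.1),"tb",onz("top",(295*.64,408*.64),.132),"taken",onz("top",t2(688,326),.132))
E
```

```text
clear [[0.4095, 0.3081], [0.4061, 0.3081], [0.4066, 0.3054], [0.4062, 0.3064]]
A [[0.5884, 0.3039], [0.5877, 0.3047], [0.5864, 0.3143], [0.5883, 0.3016]]
B [[0.5158, 0.4386], [0.5148, 0.4404], [0.5123, 0.4493]]
[0.52313332 0.06989935] -17.276985157342438 0.003411282067846688
end [0.5528 0.1654]
lg [0.5332 0.1024]
mid [0.5136 0.0393]
SideOuterTR [ 0.43313281 -0.04959871]
nearR [0.51771017 0.20998581]
nearL [0.60769195 0.1868895 ]
[[0.439, -0.05], [0.522, 0.217], [0.608, 0.19]]
beaker [0.65784096 0.40198806] capb [0.35673415 0.44564973] turq [0.50023833 0.49536749] tb [0.30436344 0.34378298] taken [ 0.49405836 -0.02696621]
```

Poses: clear (0.408,0.307), A (0.588,0.304), B (0.515,0.439), rack yaw -17.3°. I'll close the fingers across the rack (along its x axis) for every grasp, so the bottles never have to turn.

carry_out:
  deltas:
    - [[0.05, -0.05, -0.01, 0, 0, 0, -1], [0.15, -0.14, -0.03, 0, 0, 0, -1], [0.3, -0.28, -0.06, 0, 0, 0, -1], [0.45, -0.42, -0.09, 0, 0, 0, -1], [0.6, -0.56, -0.12, 0, 0, 0, -1], [0.75, -0.7, -0.15, 0, 0, 0, -1], [0.87, -0.81, -0.18, 0, 0, 0, -1], [0.95, -0.88, -0.19, 0, 0, 0, -1], [1, -0.93, -0.2, 0, 0, 0, -1], [1, -0.93, -0.2, 0, 0, 0, -1]]

```text
time_s: 1.13
position: [0.3262, -0.3882, 0.2529]
tcp_rot: [[0.922, 0.388, 0.0], [0.388, -0.922, 0.0], [0.0, -0.0, -1.0]]
force: [0.3, -0.8, 1.1]
opening: 1.002
grasp_force: 0.0
```

carry_out:
  deltas:
    - [[0.05, -0.05, 0, 0, 0, -0.007, -1], [0.15, -0.14, 0, 0, 0, -0.022, -1], [0.3, -0.28, 0, 0, 0, -0.04, -1], [0.45, -0.42, 0, 0, 0, -0.058, -1], [0.6, -0.56, 0, 0, 0, -0.076, -1], [0.75, -0.7, 0, 0, 0, -0.094, -1], [0.87, -0.81, 0, 0, 0, -0.112, -1], [0.95, -0.88, 0, 0, 0, -0.128, -1], [1, -0.93, 0, 0, 0, -0.139, -1], [1, -0.93, 0, 0, 0, -0.139, -1]]

```text
time_s: 1.97
position: [0.4108, -0.203, 0.2523]
tcp_rot: [[0.294, 0.956, -0.0], [0.956, -0.294, 0.0], [0.0, -0.0, -1.0]]
force: [-0.3, -1.3, -0.1]
opening: 1.002
grasp_force: 0.0
```

```bash
cat > go.py <<'E'
import sys,numpy as np
from rig import telemetry
s=telemetry.read_state();R=np.array(s["tcp_rot"]);p=np.array(s["position"])
print("t",round(s["time_s"],2),"p",p.round(4),"yaw_y",np.degrees(np.arctan2(R[1,1],R[0,1])).round(2),"z",R[:,2].round(4),"F",np.round(s["force"],1),"open",round(s["opening"],3),"g",s["grasp_force"])
for a in sys.argv[1:]:
    q=np.array(eval(a));print(a,(R.T@(q-p)/.15).round(3));p=q
E
python3 go.py .408,.307,.252 .408,.307,.107
```

```text
t 1.97 p [ 0.4108 -0.203   0.2523] yaw_y -17.13 z [-1.e-04  2.e-04 -1.e+00] F [-0.3 -1.3 -0.1] open 1.002 g 0.0
.408,.307,.252 [ 3.244e+00 -1.019e+00  3.000e-03]
.408,.307,.107 [-0.     0.     0.967]
```

carry_out:
  deltas:
    - [[0.05, -0.015, 0, 0, 0, 0, -1], [0.15, -0.047, 0, 0, 0, 0, -1], [0.28, -0.088, 0, 0, 0, 0, -1], [0.42, -0.132, 0, 0, 0, 0, -1], [0.56, -0.176, 0, 0, 0, 0, -1], [0.7, -0.22, 0, 0, 0, 0, -1], [0.84, -0.264, 0, 0, 0, 0, -1], [0.92, -0.289, 0, 0, 0, 0, -1], [0.98, -0.308, 0, 0, 0, 0, -1], [1, -0.314, 0, 0, 0, 0, -1]]

```text
time_s: 2.8
position: [0.4097, -0.046, 0.2525]
tcp_rot: [[0.298, 0.955, -0.0], [0.955, -0.298, -0.0], [-0.0, -0.0, -1.0]]
force: [0.0, 0.0, -0.8]
opening: 1.0
grasp_force: 0.0
```

carry_out:
  deltas:
    - [[0.05, -0.015, 0, 0, 0, 0, -1], [0.15, -0.047, 0, 0, 0, 0, -1], [0.28, -0.088, 0, 0, 0, 0, -1], [0.42, -0.132, 0, 0, 0, 0, -1], [0.56, -0.176, 0, 0, 0, 0, -1], [0.7, -0.22, 0, 0, 0, 0, -1], [0.84, -0.264, 0, 0, 0, 0, -1], [0.92, -0.289, 0, 0, 0, 0, -1], [0.98, -0.308, 0, 0, 0, 0, -1], [1, -0.314, 0, 0, 0, 0, -1]]

```text
time_s: 3.63
position: [0.4097, 0.1115, 0.2525]
tcp_rot: [[0.297, 0.955, 0.0], [0.955, -0.297, 0.0], [0.0, 0.0, -1.0]]
force: [-0.4, -0.4, -0.9]
opening: 1.003
grasp_force: 0.0
```

carry_out:
  deltas:
    - [[0.05, -0.015, 0, 0, 0, 0, -1], [0.15, -0.047, 0, 0, 0, 0, -1], [0.28, -0.088, 0, 0, 0, 0, -1], [0.42, -0.132, 0, 0, 0, 0, -1], [0.56, -0.176, 0, 0, 0, 0, -1], [0.7, -0.22, 0, 0, 0, 0, -1], [0.84, -0.264, 0, 0, 0, 0, -1], [0.92, -0.289, 0, 0, 0, 0, -1], [0.98, -0.308, 0, 0, 0, 0, -1], [1, -0.314, 0, 0, 0, 0, -1]]

```text
time_s: 4.47
position: [0.4093, 0.2688, 0.2525]
tcp_rot: [[0.297, 0.955, 0.0], [0.955, -0.297, 0.0], [0.0, 0.0, -1.0]]
force: [0.1, -0.9, 0.2]
opening: 1.0
grasp_force: 0.0
```

carry_out:
  deltas:
    - [[0.02, 0, 0, 0, 0, 0, -1], [0.07, -0.01, 0, 0, 0, 0, -1], [0.12, -0.03, 0, 0, 0, 0, -1], [0.18, -0.05, 0, 0, 0, 0, -1], [0.22, -0.07, 0, 0, 0, 0, -1], [0.244, -0.077, 0, 0, 0, 0, -1], [0.244, -0.077, 0, 0, 0, 0, -1], [0.244, -0.077, 0, 0, 0, 0, -1], [0.244, -0.077, 0, 0, 0, 0, -1], [0.244, -0.077, 0, 0, 0, 0, -1]]

```text
time_s: 5.3
position: [0.4088, 0.3062, 0.2525]
tcp_rot: [[0.297, 0.955, -0.0], [0.955, -0.297, -0.0], [-0.0, -0.0, -1.0]]
force: [-0.5, 0.4, 0.4]
opening: 1.0
grasp_force: 0.0
```

```bash
python3 go.py .408,.307,.252 .408,.307,.107
python3 - <<'E'
from rig import capture
import cv2
a=capture("top")[:,:,::-1];b=capture("side")[:,:,::-1]
import numpy as np
cv2.imwrite("pics/g1.png",np.hstack([cv2.resize(x,(400,600),interpolation=3) for x in(a[140:290,150:250],b[60:255,230:360])]))
E
```

```text
t 5.3 p [0.4088 0.3062 0.2525] yaw_y -17.29 z [-2.e-04 -2.e-04 -1.e+00] F [-0.5  0.4  0.4] open 1.0 g 0.0
.408,.307,.252 [ 0.003 -0.006  0.003]
.408,.307,.107 [0.    0.    0.967]
```

View pics/g1.png

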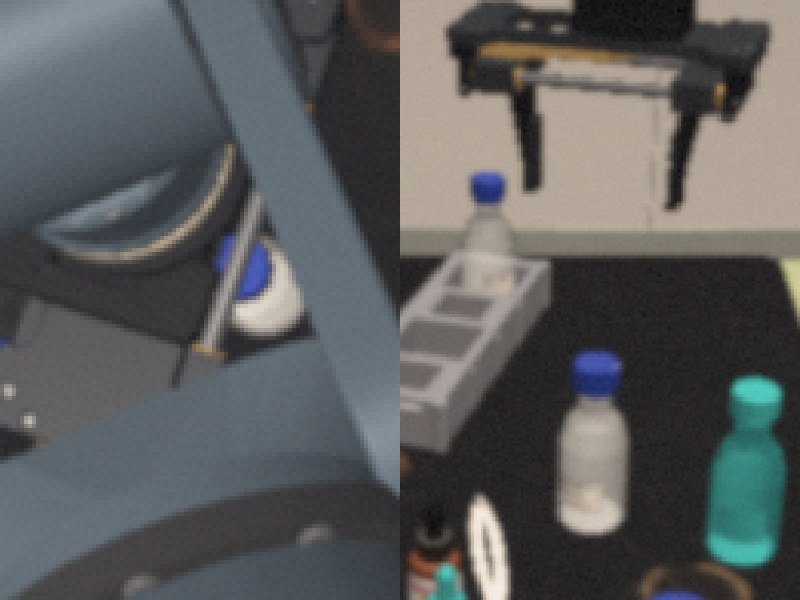

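The picture shows the open fingers at (530,190) and (675,205), straddling the bottle cap at (597,375). The gripper's long body runs along the closing line. I'll lower onto the cap, close and lift.

carry_out:
  deltas:
    - [[0, 0, 0.05, 0, 0, 0, -1], [0, 0, 0.15, 0, 0, 0, -1], [0, 0, 0.3, 0, 0, 0, -1], [0, 0, 0.45, 0, 0, 0, -1], [0, 0, 0.6, 0, 0, 0, -1], [0, 0, 0.73, 0, 0, 0, -1], [0, 0, 0.84, 0, 0, 0, -1], [0, 0, 0.92, 0, 0, 0, -1], [0, 0, 0.96, 0, 0, 0, -1], [0, 0, 0.97, 0, 0, 0, -1]]

```text
time_s: 6.23
position: [0.4081, 0.306, 0.1056]
tcp_rot: [[0.297, 0.955, -0.003], [0.955, -0.297, -0.001], [-0.002, -0.002, -1.0]]
force: [-0.2, -1.1, 0.6]
opening: 0.998
grasp_force: 0.0
```

carry_out:
  deltas:
    - [[0, 0, 0, 0, 0, 0, 0.5], [0, 0, 0, 0, 0, 0, 1], [0, 0, 0, 0, 0, 0, 1], [0, 0, 0, 0, 0, 0, 1], [0, 0, 0, 0, 0, 0, 1], [0, 0, 0, 0, 0, 0, 1], [0, 0, 0, 0, 0, 0, 1], [0, 0, 0, 0, 0, 0, 1], [0, 0, 0, 0, 0, 0, 1], [0, 0, 0, 0, 0, 0, 1]]

```text
time_s: 7.07
position: [0.4087, 0.3065, 0.1071]
tcp_rot: [[0.297, 0.955, -0.0], [0.955, -0.297, 0.0], [-0.0, -0.0, -1.0]]
force: [0.5, 0.4, 0.7]
opening: 0.368
grasp_force: 30.0
```

```bash
python3 go.py .408,.307,.20 .5332,.1024,.20 .5332,.1024,.115
```

```text
t 7.07 p [0.4087 0.3065 0.1071] yaw_y -17.29 z [-2.e-04  0.e+00 -1.e+00] F [0.5 0.4 0.7] open 0.368 g 29.992373176537512
.408,.307,.20 [ 0.002 -0.006 -0.619]
.5332,.1024,.20 [-1.054  1.202 -0.   ]
.5332,.1024,.115 [0.    0.    0.567]
```

carry_out:
  deltas:
    - [[0, 0, -0.03, 0, 0, 0, 1], [0, 0, -0.09, 0, 0, 0, 1], [0, 0, -0.17, 0, 0, 0, 1], [0, 0, -0.26, 0, 0, 0, 1], [0, 0, -0.35, 0, 0, 0, 1], [0, 0, -0.43, 0, 0, 0, 1], [0, 0, -0.5, 0, 0, 0, 1], [0, 0, -0.55, 0, 0, 0, 1], [0, 0, -0.56, 0, 0, 0, 1], [0, 0, -0.56, 0, 0, 0, 1]]

```text
time_s: 7.9
position: [0.4091, 0.3066, 0.1918]
tcp_rot: [[0.297, 0.955, 0.001], [0.955, -0.297, 0.001], [0.001, 0.001, -1.0]]
force: [-0.3, -0.5, -1.9]
opening: 0.362
grasp_force: 30.0
```

carry_out:
  deltas:
    - [[-0.02, 0.02, 0, 0, 0, 0, 1], [-0.06, 0.07, 0, 0, 0, 0, 1], [-0.12, 0.14, 0, 0, 0, 0, 1], [-0.19, 0.22, 0, 0, 0, 0, 1], [-0.26, 0.3, 0, 0, 0, 0, 1], [-0.33, 0.38, 0, 0, 0, 0, 1], [-0.4, 0.46, 0, 0, 0, 0, 1], [-0.46, 0.53, 0, 0, 0, 0, 1], [-0.51, 0.58, 0, 0, 0, 0, 1], [-0.53, 0.6, 0, 0, 0, 0, 1]]

```text
time_s: 8.73
position: [0.472, 0.202, 0.1905]
tcp_rot: [[0.299, 0.954, -0.001], [0.954, -0.299, -0.001], [-0.001, -0.0, -1.0]]
force: [0.1, 0.6, -1.4]
opening: 0.364
grasp_force: 30.0
```

carry_out:
  deltas:
    - [[-0.03, 0.03, 0, 0, 0, 0, 1], [-0.09, 0.1, 0, 0, 0, 0, 1], [-0.17, 0.19, 0, 0, 0, 0, 1], [-0.25, 0.28, 0, 0, 0, 0, 1], [-0.33, 0.37, 0, 0, 0, 0, 1], [-0.4, 0.45, 0, 0, 0, 0, 1], [-0.46, 0.52, 0, 0, 0, 0, 1], [-0.51, 0.58, 0, 0, 0, 0, 1], [-0.524, 0.597, 0, 0, 0, 0, 1], [-0.524, 0.597, 0, 0, 0, 0, 1]]

```text
time_s: 9.57
position: [0.5337, 0.1016, 0.191]
tcp_rot: [[0.298, 0.955, 0.0], [0.955, -0.298, 0.0], [0.0, -0.0, -1.0]]
force: [-0.7, 0.3, -1.5]
opening: 0.364
grasp_force: 30.0
```

```bash
python3 go.py .5332,.1024,.190 .5332,.1024,.115
python3 - <<'E'
from rig import capture
import cv2
import numpy as np
a=capture("top")[:,:,::-1];b=capture("side")[:,:,::-1]
cv2.imwrite("pics/g2.png",np.hstack([cv2.resize(x,(400,600),interpolation=3) for x in(a[80:230,260:360],b[50:245,190:320])]))
E
```

```text
t 9.57 p [0.5337 0.1016 0.191 ] yaw_y -17.35 z [ 0.e+00  2.e-04 -1.e+00] F [-0.7  0.3 -1.5] open 0.364 g 29.99774311123474
.5332,.1024,.190 [ 0.004 -0.005  0.006]
.5332,.1024,.115 [-0.   0.   0.5]
```

View pics/g2.png

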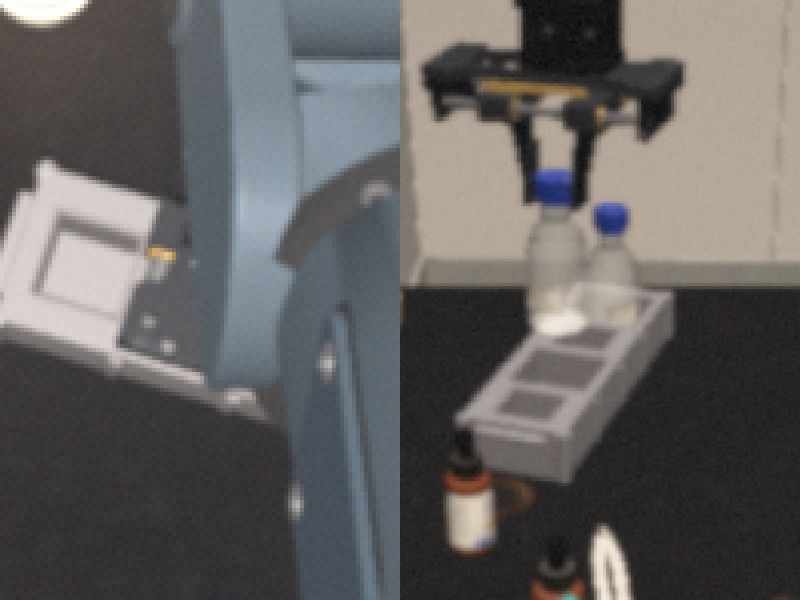

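The bottle hangs upright, with its base at (558,322) above the large pocket. I'll lower it.

carry_out:
  deltas:
    - [[0, 0, 0.04, 0, 0, 0, 1], [0, 0, 0.1, 0, 0, 0, 1], [0, 0, 0.17, 0, 0, 0, 1], [0, 0, 0.24, 0, 0, 0, 1], [0, 0, 0.31, 0, 0, 0, 1], [0, 0, 0.38, 0, 0, 0, 1], [0, 0, 0.44, 0, 0, 0, 1], [0, 0, 0.49, 0, 0, 0, 1], [0, 0, 0.505, 0, 0, 0, 1], [0, 0, 0.51, 0, 0, 0, 1]]

```text
time_s: 10.5
position: [0.533, 0.1021, 0.1137]
tcp_rot: [[0.297, 0.955, -0.001], [0.955, -0.297, 0.0], [-0.0, -0.001, -1.0]]
force: [0.9, 0.3, -1.8]
opening: 0.364
grasp_force: 30.0
```

carry_out:
  deltas:
    - [[0, 0, 0.002, 0, 0, 0, 1], [0, 0, 0.004, 0, 0, 0, 1], [0, 0, 0.006, 0, 0, 0, 1], [0, 0, 0.008, 0, 0, 0, 1], [0, 0, 0.01, 0, 0, 0, 1], [0, 0, 0.01, 0, 0, 0, 1], [0, 0, 0.01, 0, 0, 0, 1], [0, 0, 0.01, 0, 0, 0, 1], [0, 0, 0.01, 0, 0, 0, 1], [0, 0, 0.01, 0, 0, 0, 1]]

```text
time_s: 11.33
position: [0.5334, 0.1022, 0.1131]
tcp_rot: [[0.297, 0.955, 0.0], [0.955, -0.297, 0.0], [0.0, 0.0, -1.0]]
force: [-0.3, -0.4, -0.8]
opening: 0.362
grasp_force: 30.0
```

The weight has been taken up, so the bottle is at the floor. I'll release, rise and go above dropper A.

carry_out:
  deltas:
    - [[0, 0, 0, 0, 0, 0, 0], [0, 0, 0, 0, 0, 0, -0.5], [0, 0, 0, 0, 0, 0, -1], [0, 0, 0, 0, 0, 0, -1], [0, 0, 0, 0, 0, 0, -1], [0, 0, 0, 0, 0, 0, -1], [0, 0, 0, 0, 0, 0, -1], [0, 0, 0, 0, 0, 0, -1], [0, 0, 0, 0, 0, 0, -1], [0, 0, 0, 0, 0, 0, -1]]

```text
time_s: 12.17
position: [0.5333, 0.1022, 0.1131]
tcp_rot: [[0.297, 0.955, 0.0], [0.955, -0.297, 0.0], [0.0, 0.0, -1.0]]
force: [-0.5, 0.6, -0.4]
opening: 0.977
grasp_force: 0.0
```

carry_out:
  deltas:
    - [[0, 0, -0.03, 0, 0, 0, -1], [0, 0, -0.09, 0, 0, 0, -1], [0, 0, -0.17, 0, 0, 0, -1], [0, 0, -0.26, 0, 0, 0, -1], [0, 0, -0.35, 0, 0, 0, -1], [0, 0, -0.43, 0, 0, 0, -1], [0, 0, -0.5, 0, 0, 0, -1], [0, 0, -0.56, 0, 0, 0, -1], [0, 0, -0.59, 0, 0, 0, -1], [0, 0, -0.6, 0, 0, 0, -1]]

```text
time_s: 13.0
position: [0.5338, 0.1022, 0.2042]
tcp_rot: [[0.297, 0.955, 0.002], [0.955, -0.297, -0.0], [0.001, 0.002, -1.0]]
force: [-0.7, -0.7, -0.7]
opening: 1.001
grasp_force: 0.0
```

carry_out:
  deltas:
    - [[0.03, 0, 0, 0, 0, 0, -1], [0.09, 0, 0, 0, 0, 0, -1], [0.17, -0.01, 0, 0, 0, 0, -1], [0.26, -0.01, 0, 0, 0, 0, -1], [0.35, -0.01, 0, 0, 0, 0, -1], [0.44, -0.02, 0, 0, 0, 0, -1], [0.53, -0.02, 0, 0, 0, 0, -1], [0.61, -0.03, 0, 0, 0, 0, -1], [0.67, -0.03, 0, 0, 0, 0, -1], [0.7, -0.03, 0, 0, 0, 0, -1]]

```text
time_s: 13.83
position: [0.5605, 0.2055, 0.203]
tcp_rot: [[0.296, 0.955, 0.0], [0.955, -0.296, 0.0], [0.0, 0.0, -1.0]]
force: [-0.1, -0.0, -1.2]
opening: 1.002
grasp_force: 0.0
```

carry_out:
  deltas:
    - [[0.03, 0, 0, 0, 0, 0, -1], [0.09, 0, 0, 0, 0, 0, -1], [0.17, -0.01, 0, 0, 0, 0, -1], [0.26, -0.01, 0, 0, 0, 0, -1], [0.35, -0.01, 0, 0, 0, 0, -1], [0.44, -0.02, 0, 0, 0, 0, -1], [0.53, -0.02, 0, 0, 0, 0, -1], [0.61, -0.02, 0, 0, 0, 0, -1], [0.67, -0.02, 0, 0, 0, 0, -1], [0.69, -0.02, 0, 0, 0, 0, -1]]

```text
time_s: 14.67
position: [0.5885, 0.3054, 0.2029]
tcp_rot: [[0.296, 0.955, 0.001], [0.955, -0.296, 0.001], [0.001, 0.0, -1.0]]
force: [-0.5, -0.2, -0.1]
opening: 1.003
grasp_force: 0.0
```

```bash
python3 go.py .588,.304,.18 .588,.304,.043
python3 - <<'E'
from rig import capture
import cv2
import numpy as np
a=capture("top")[:,:,::-1];b=capture("side")[:,:,::-1]
cv2.imwrite("pics/g3.png",np.hstack([cv2.resize(x,(400,600),interpolation=3) for x in(a[80:230,260:360],b[50:245,170:300])]))
E
```

```text
t 14.67 p [0.5885 0.3054 0.2029] yaw_y -17.2 z [ 6.e-04  5.e-04 -1.e+00] F [-0.5 -0.2 -0.1] open 1.003 g 0.0
.588,.304,.18 [-0.01  -0.001  0.153]
.588,.304,.043 [-0.001 -0.     0.913]
```

View pics/g3.png

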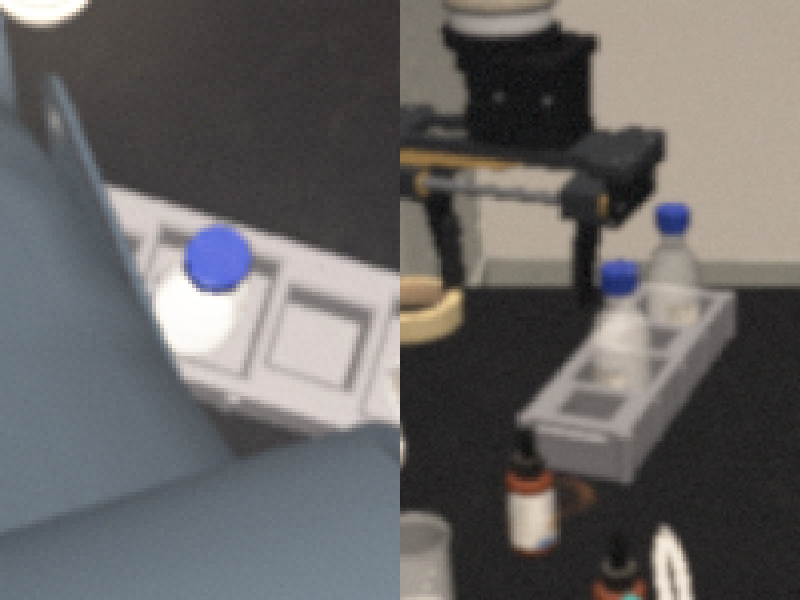

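The clear bottle stands in the large pocket, cap at (218,257) in the left half. The fingers straddle dropper A. I'll lower and grip it.

carry_out:
  deltas:
    - [[0, 0, 0.05, 0, 0, 0, -1], [-0.01, 0, 0.15, 0, 0, 0, -1], [-0.01, 0, 0.28, 0, 0, 0, -1], [-0.01, 0, 0.42, 0, 0, 0, -1], [-0.01, 0, 0.56, 0, 0, 0, -1], [-0.01, 0, 0.7, 0, 0, 0, -1], [-0.01, 0, 0.83, 0, 0, 0, -1], [-0.01, 0, 0.91, 0, 0, 0, -1], [-0.01, 0, 0.97, 0, 0, 0, -1], [-0.01, 0, 1, 0, 0, 0, -1]]

```text
time_s: 15.6
position: [0.5871, 0.3014, 0.0517]
tcp_rot: [[0.298, 0.955, -0.002], [0.955, -0.298, -0.001], [-0.001, -0.002, -1.0]]
force: [-0.0, -0.6, -0.0]
opening: 1.002
grasp_force: 0.0
```

carry_out:
  deltas:
    - [[0, 0, 0.03, 0, 0, 0, -1], [0, 0, 0.06, 0, 0, 0, -1], [0, 0, 0.067, 0, 0, 0, -1], [0, 0, 0.067, 0, 0, 0, 0], [0, 0, 0.067, 0, 0, 0, 1], [0, 0, 0.067, 0, 0, 0, 1], [0, 0, 0.067, 0, 0, 0, 1], [0, 0, 0.067, 0, 0, 0, 1], [0, 0, 0.067, 0, 0, 0, 1], [0, 0, 0.067, 0, 0, 0, 1]]

```text
time_s: 16.43
position: [0.5877, 0.3021, 0.0431]
tcp_rot: [[0.297, 0.955, 0.0], [0.955, -0.297, 0.0], [0.0, 0.0, -1.0]]
force: [0.0, 0.1, 0.6]
opening: 0.552
grasp_force: 0.0
```

```bash
python3 go.py .588,.304,.118 .5528,.1654,.118 .5528,.1654,.049
```

```text
t 16.43 p [0.5877 0.3021 0.0431] yaw_y -17.28 z [ 2.e-04  0.e+00 -1.e+00] F [0.  0.1 0.6] open 0.552 g 0.0
.588,.304,.118 [ 0.013 -0.002 -0.499]
.5528,.1654,.118 [-0.952  0.05  -0.   ]
.5528,.1654,.049 [-0.   -0.    0.46]
```

carry_out:
  deltas:
    - [[0, 0, 0, 0, 0, 0, 1], [0, 0, 0, 0, 0, 0, 1], [0, 0, 0, 0, 0, 0, 1], [0, 0, 0, 0, 0, 0, 1], [0, 0, 0, 0, 0, 0, 1], [0, 0, -0.02, 0, 0, 0, 1], [0, 0, -0.06, 0, 0, 0, 1], [0, 0, -0.1, 0, 0, 0, 1], [0, 0, -0.13, 0, 0, 0, 1], [0, 0, -0.14, 0, 0, 0, 1]]

```text
time_s: 17.27
position: [0.5884, 0.3024, 0.0655]
tcp_rot: [[0.297, 0.955, 0.002], [0.955, -0.297, 0.001], [0.001, 0.002, -1.0]]
force: [0.8, 0.2, -0.5]
opening: 0.359
grasp_force: 30.0
```

carry_out:
  deltas:
    - [[0, 0, -0.03, 0, 0, 0, 1], [0, 0, -0.08, 0, 0, 0, 1], [0, 0, -0.14, 0, 0, 0, 1], [0, 0, -0.2, 0, 0, 0, 1], [0, 0, -0.26, 0, 0, 0, 1], [0, 0, -0.31, 0, 0, 0, 1], [0, 0, -0.35, 0, 0, 0, 1], [0, 0, -0.36, 0, 0, 0, 1], [0, 0, -0.36, 0, 0, 0, 1], [0, 0, -0.36, 0, 0, 0, 1]]

```text
time_s: 18.1
position: [0.5874, 0.302, 0.1179]
tcp_rot: [[0.297, 0.955, -0.0], [0.955, -0.297, -0.0], [-0.0, -0.0, -1.0]]
force: [-0.2, 1.1, -0.6]
opening: 0.358
grasp_force: 30.0
```

carry_out:
  deltas:
    - [[-0.05, 0, 0, 0, 0, 0, 1], [-0.15, 0.01, 0, 0, 0, 0, 1], [-0.28, 0.02, 0, 0, 0, 0, 1], [-0.42, 0.02, 0, 0, 0, 0, 1], [-0.56, 0.03, 0, 0, 0, 0, 1], [-0.69, 0.04, 0, 0, 0, 0, 1], [-0.8, 0.04, 0, 0, 0, 0, 1], [-0.89, 0.05, 0, 0, 0, 0, 1], [-0.94, 0.05, 0, 0, 0, 0, 1], [-0.95, 0.05, 0, 0, 0, 0, 1]]

```text
time_s: 18.93
position: [0.5519, 0.1624, 0.1177]
tcp_rot: [[0.299, 0.954, -0.001], [0.954, -0.299, -0.0], [-0.001, -0.001, -1.0]]
force: [-0.3, 0.0, -0.9]
opening: 0.36
grasp_force: 30.0
```

```bash
python3 go.py .5528,.1654,.118 .5528,.1654,.049
python3 - <<'E'
from rig import capture
import cv2
import numpy as np
a=capture("top")[:,:,::-1];b=capture("side")[:,:,::-1]
cv2.imwrite("pics/g4.png",np.hstack([cv2.resize(x,(400,600),interpolation=3) for x in(a[80:230,240:340],b[85:235,190:290])]))
E
```

```text
t 18.93 p [0.5519 0.1624 0.1177] yaw_y -17.38 z [-1.2e-03 -2.0e-04 -1.0e+00] F [-0.3  0.  -0.9] open 0.36 g 29.999643790069968
.5528,.1654,.118 [ 0.021 -0.001 -0.002]
.5528,.1654,.049 [0.   0.   0.46]
```

View pics/g4.png

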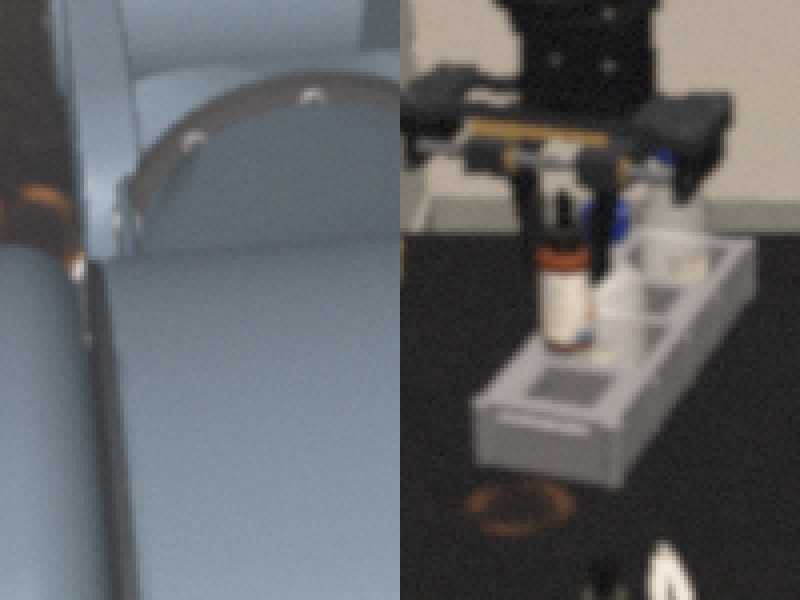

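Dropper A is held upright over the end pocket, with its base centre near (567,344) in the right half. I'll check that against the pocket before lowering.

Run:
```python
from h import *
print(onz("side",s((167,344),4,190,85),.0747), onz("side",s((164,195),4,190,85),.0747+.100))
```

```text
[0.55198599 0.17039119] [0.55019408 0.1738807 ]
```

carry_out:
  deltas:
    - [[0, 0, 0.03, 0, 0, 0, 1], [0, 0, 0.07, 0, 0, 0, 1], [0, 0, 0.1, 0, 0, 0, 1], [0, 0, 0.12, 0, 0, 0, 1], [0, 0, 0.13, 0, 0, 0, 1], [0, 0, 0.13, 0, 0, 0, 1], [0, 0, 0.13, 0, 0, 0, 1], [0, 0, 0.13, 0, 0, 0, 1], [0, 0, 0.13, 0, 0, 0, 1], [0, 0, 0.13, 0, 0, 0, 1]]

```text
time_s: 19.87
position: [0.5526, 0.1638, 0.0988]
tcp_rot: [[0.297, 0.955, 0.001], [0.955, -0.297, 0.0], [0.0, 0.0, -1.0]]
force: [-0.5, 0.9, -1.1]
opening: 0.358
grasp_force: 30.0
```

carry_out:
  deltas:
    - [[0, 0, 0.02, 0, 0, 0, 1], [0, 0, 0.06, 0, 0, 0, 1], [0, 0, 0.1, 0, 0, 0, 1], [0, 0, 0.14, 0, 0, 0, 1], [0, 0, 0.18, 0, 0, 0, 1], [0, 0, 0.22, 0, 0, 0, 1], [0, 0, 0.26, 0, 0, 0, 1], [0, 0, 0.29, 0, 0, 0, 1], [0, 0, 0.31, 0, 0, 0, 1], [0, 0, 0.32, 0, 0, 0, 1]]

```text
time_s: 20.7
position: [0.5522, 0.1637, 0.0498]
tcp_rot: [[0.297, 0.955, -0.001], [0.955, -0.297, -0.0], [-0.0, -0.001, -1.0]]
force: [-0.1, 0.7, -0.5]
opening: 0.359
grasp_force: 30.0
```

carry_out:
  deltas:
    - [[0, 0, 0.002, 0, 0, 0, 1], [0, 0, 0.004, 0, 0, 0, 1], [0, 0, 0.006, 0, 0, 0, 1], [0, 0, 0.008, 0, 0, 0, 1], [0, 0, 0.01, 0, 0, 0, 1], [0, 0, 0.01, 0, 0, 0, 1], [0, 0, 0.01, 0, 0, 0, 1], [0, 0, 0.01, 0, 0, 0, 1], [0, 0, 0.01, 0, 0, 0, 1], [0, 0, 0.01, 0, 0, 0, 1]]

```text
time_s: 21.53
position: [0.5525, 0.1638, 0.049]
tcp_rot: [[0.297, 0.955, 0.0], [0.955, -0.297, 0.0], [0.0, 0.0, -1.0]]
force: [-0.6, 1.0, -1.0]
opening: 0.358
grasp_force: 30.0
```

carry_out:
  deltas:
    - [[0, 0, 0.003, 0, 0, 0, 1], [0, 0, 0.005, 0, 0, 0, 1], [0, 0, 0.005, 0, 0, 0, 1], [0, 0, 0.005, 0, 0, 0, 0], [0, 0, 0.005, 0, 0, 0, -1], [0, 0, 0.005, 0, 0, 0, -1], [0, 0, 0.005, 0, 0, 0, -1], [0, 0, 0.005, 0, 0, 0, -1], [0, 0, 0.005, 0, 0, 0, -1], [0, 0, 0.005, 0, 0, 0, -1]]

```text
time_s: 22.37
position: [0.5524, 0.1638, 0.0481]
tcp_rot: [[0.297, 0.955, -0.0], [0.955, -0.297, -0.0], [-0.0, -0.0, -1.0]]
force: [-0.2, 1.1, -1.2]
opening: 0.807
grasp_force: 0.0
```

carry_out:
  deltas:
    - [[0, 0, 0, 0, 0, 0, -1], [0, 0, 0, 0, 0, 0, -1], [0, 0, -0.08, 0, 0, 0, -1], [0, 0, -0.2, 0, 0, 0, -1], [0, 0, -0.36, 0, 0, 0, -1], [0, 0, -0.52, 0, 0, 0, -1], [0, 0, -0.68, 0, 0, 0, -1], [0, 0, -0.84, 0, 0, 0, -1], [0, 0, -0.95, 0, 0, 0, -1], [0, 0, -1, 0, 0, 0, -1]]

```text
time_s: 23.2
position: [0.5539, 0.164, 0.202]
tcp_rot: [[0.297, 0.955, 0.006], [0.955, -0.297, 0.001], [0.002, 0.005, -1.0]]
force: [-0.0, -0.1, 0.6]
opening: 0.997
grasp_force: 0.0
```

carry_out:
  deltas:
    - [[0.04, -0.02, 0, 0, 0, 0, -1], [0.11, -0.05, 0, 0, 0, 0, -1], [0.21, -0.1, 0, 0, 0, 0, -1], [0.32, -0.15, 0, 0, 0, 0, -1], [0.43, -0.2, 0, 0, 0, 0, -1], [0.54, -0.25, 0, 0, 0, 0, -1], [0.65, -0.3, 0, 0, 0, 0, -1], [0.75, -0.35, 0, 0, 0, 0, -1], [0.81, -0.38, 0, 0, 0, 0, -1], [0.84, -0.39, 0, 0, 0, 0, -1]]

```text
time_s: 24.03
position: [0.5323, 0.3033, 0.1966]
tcp_rot: [[0.295, 0.956, -0.003], [0.956, -0.295, -0.001], [-0.002, -0.003, -1.0]]
force: [-0.3, -0.4, 0.1]
opening: 1.002
grasp_force: 0.0
```

carry_out:
  deltas:
    - [[0.04, -0.02, 0, 0, 0, 0, -1], [0.11, -0.05, 0, 0, 0, 0, -1], [0.21, -0.1, 0, 0, 0, 0, -1], [0.33, -0.15, 0, 0, 0, 0, -1], [0.45, -0.2, 0, 0, 0, 0, -1], [0.57, -0.26, 0, 0, 0, 0, -1], [0.69, -0.32, 0, 0, 0, 0, -1], [0.79, -0.37, 0, 0, 0, 0, -1], [0.838, -0.394, 0, 0, 0, 0, -1], [0.838, -0.394, 0, 0, 0, 0, -1]]

```text
time_s: 24.87
position: [0.5145, 0.4407, 0.198]
tcp_rot: [[0.295, 0.955, 0.0], [0.955, -0.295, 0.0], [0.0, -0.0, -1.0]]
force: [-0.6, 0.5, 0.0]
opening: 0.999
grasp_force: 0.0
```

```bash
python3 go.py .515,.439,.198 .515,.439,.043
```

```text
t 24.87 p [0.5145 0.4407 0.198 ] yaw_y -17.18 z [ 1.e-04  4.e-04 -1.e+00] F [-0.6  0.5  0. ] open 0.999 g 0.0
.515,.439,.198 [-0.01   0.007  0.   ]
.515,.439,.043 [-0.     0.     1.033]
```

carry_out:
  deltas:
    - [[0, 0, 0.05, 0, 0, 0, -1], [0, 0, 0.15, 0, 0, 0, -1], [0, 0, 0.28, 0, 0, 0, -1], [0, 0, 0.42, 0, 0, 0, -1], [0, 0, 0.56, 0, 0, 0, -1], [0, 0, 0.7, 0, 0, 0, -1], [0, 0, 0.83, 0, 0, 0, -1], [0, 0, 0.91, 0, 0, 0, -1], [0, 0, 0.97, 0, 0, 0, -1], [0, 0, 1, 0, 0, 0, -1]]

```text
time_s: 25.7
position: [0.5147, 0.4379, 0.0468]
tcp_rot: [[0.298, 0.955, -0.002], [0.955, -0.298, -0.001], [-0.002, -0.001, -1.0]]
force: [-0.2, 0.5, 1.2]
opening: 0.998
grasp_force: 0.0
```

carry_out:
  deltas:
    - [[0, 0, 0.02, 0, 0, 0, -1], [0, 0, 0.033, 0, 0, 0, -1], [0, 0, 0.033, 0, 0, 0, 0], [0, 0, 0.033, 0, 0, 0, 1], [0, 0, 0.033, 0, 0, 0, 1], [0, 0, 0.033, 0, 0, 0, 1], [0, 0, 0.033, 0, 0, 0, 1], [0, 0, 0.033, 0, 0, 0, 1], [0, 0, 0.033, 0, 0, 0, 1], [0, 0, 0.033, 0, 0, 0, 1]]

```text
time_s: 26.53
position: [0.5149, 0.4391, 0.0433]
tcp_rot: [[0.297, 0.955, 0.0], [0.955, -0.297, 0.0], [0.0, -0.0, -1.0]]
force: [0.1, -0.9, 0.0]
opening: 0.48
grasp_force: 0.0
```

carry_out:
  deltas:
    - [[0, 0, 0, 0, 0, 0, 1], [0, 0, 0, 0, 0, 0, 1], [0, 0, 0, 0, 0, 0, 1], [0, 0, 0, 0, 0, 0, 1], [0, 0, -0.03, 0, 0, 0, 1], [0, 0, -0.1, 0, 0, 0, 1], [0, 0, -0.18, 0, 0, 0, 1], [0, 0, -0.25, 0, 0, 0, 1], [0, 0, -0.29, 0, 0, 0, 1], [0, 0, -0.3, 0, 0, 0, 1]]

```text
time_s: 27.37
position: [0.5162, 0.4399, 0.091]
tcp_rot: [[0.297, 0.955, 0.004], [0.955, -0.297, 0.002], [0.003, 0.003, -1.0]]
force: [0.1, 0.2, -0.6]
opening: 0.361
grasp_force: 30.0
```

```bash
python3 go.py .515,.439,.21 .5136,.0393,.21 .5136,.0393,.049
```

```text
t 27.37 p [0.5162 0.4399 0.091 ] yaw_y -17.28 z [ 0.0038  0.0023 -1.    ] F [ 0.1  0.2 -0.6] open 0.361 g 29.999677324667573
.515,.439,.21 [-0.005 -0.004 -0.793]
.5136,.0393,.21 [-2.547  0.783 -0.006]
.5136,.0393,.049 [-0.004 -0.003  1.073]
```

carry_out:
  deltas:
    - [[0, 0, -0.04, 0, 0, 0, 1], [0, 0, -0.12, 0, 0, 0, 1], [0, 0, -0.23, 0, 0, 0, 1], [0, 0, -0.35, 0, 0, 0, 1], [0, 0, -0.47, 0, 0, 0, 1], [0, 0, -0.58, 0, 0, 0, 1], [0, 0, -0.68, 0, 0, 0, 1], [0, 0, -0.76, 0, 0, 0, 1], [0, 0, -0.81, 0, 0, 0, 1], [0, 0, -0.82, 0, 0, 0, 1]]

```text
time_s: 28.2
position: [0.5157, 0.4395, 0.2133]
tcp_rot: [[0.297, 0.955, 0.003], [0.955, -0.297, 0.002], [0.002, 0.002, -1.0]]
force: [1.2, 0.7, -1.2]
opening: 0.358
grasp_force: 30.0
```

carry_out:
  deltas:
    - [[-0.04, 0.01, 0, 0, 0, 0, 1], [-0.12, 0.04, 0, 0, 0, 0, 1], [-0.22, 0.07, 0, 0, 0, 0, 1], [-0.33, 0.1, 0, 0, 0, 0, 1], [-0.44, 0.14, 0, 0, 0, 0, 1], [-0.55, 0.17, 0, 0, 0, 0, 1], [-0.66, 0.2, 0, 0, 0, 0, 1], [-0.76, 0.23, 0, 0, 0, 0, 1], [-0.82, 0.25, 0, 0, 0, 0, 1], [-0.85, 0.26, 0, 0, 0, 0, 1]]

```text
time_s: 29.03
position: [0.514, 0.3037, 0.2107]
tcp_rot: [[0.299, 0.954, -0.002], [0.954, -0.299, -0.001], [-0.001, -0.001, -1.0]]
force: [-0.2, 0.5, -0.9]
opening: 0.361
grasp_force: 30.0
```

carry_out:
  deltas:
    - [[-0.04, 0.01, 0, 0, 0, 0, 1], [-0.12, 0.04, 0, 0, 0, 0, 1], [-0.22, 0.07, 0, 0, 0, 0, 1], [-0.33, 0.1, 0, 0, 0, 0, 1], [-0.44, 0.14, 0, 0, 0, 0, 1], [-0.55, 0.17, 0, 0, 0, 0, 1], [-0.66, 0.2, 0, 0, 0, 0, 1], [-0.76, 0.23, 0, 0, 0, 0, 1], [-0.82, 0.25, 0, 0, 0, 0, 1], [-0.85, 0.26, 0, 0, 0, 0, 1]]

```text
time_s: 29.87
position: [0.5138, 0.1711, 0.2114]
tcp_rot: [[0.298, 0.955, 0.0], [0.955, -0.298, -0.0], [-0.0, 0.0, -1.0]]
force: [1.1, -0.2, -1.5]
opening: 0.363
grasp_force: 30.0
```

carry_out:
  deltas:
    - [[-0.04, 0.01, 0, 0, 0, 0, 1], [-0.12, 0.04, 0, 0, 0, 0, 1], [-0.22, 0.07, 0, 0, 0, 0, 1], [-0.34, 0.1, 0, 0, 0, 0, 1], [-0.46, 0.14, 0, 0, 0, 0, 1], [-0.58, 0.18, 0, 0, 0, 0, 1], [-0.7, 0.21, 0, 0, 0, 0, 1], [-0.79, 0.24, 0, 0, 0, 0, 1], [-0.84, 0.26, 0, 0, 0, 0, 1], [-0.848, 0.264, 0, 0, 0, 0, 1]]

```text
time_s: 30.7
position: [0.5141, 0.0378, 0.2114]
tcp_rot: [[0.299, 0.954, 0.001], [0.954, -0.299, -0.0], [-0.0, 0.001, -1.0]]
force: [0.8, 0.4, -0.4]
opening: 0.361
grasp_force: 30.0
```

carry_out:
  deltas:
    - [[0, 0, 0.04, 0, 0, 0, 1], [0, 0, 0.12, 0, 0, 0, 1], [0, 0, 0.21, 0, 0, 0, 1], [0, 0, 0.31, 0, 0, 0, 1], [0, 0, 0.41, 0, 0, 0, 1], [0, 0, 0.51, 0, 0, 0, 1], [0, 0, 0.6, 0, 0, 0, 1], [0, 0, 0.67, 0, 0, 0, 1], [0, 0, 0.7, 0, 0, 0, 1], [0, 0, 0.7, 0, 0, 0, 1]]

```text
time_s: 31.53
position: [0.5128, 0.0401, 0.105]
tcp_rot: [[0.296, 0.955, -0.003], [0.955, -0.296, 0.001], [-0.0, -0.003, -1.0]]
force: [-0.2, 0.1, -1.3]
opening: 0.364
grasp_force: 30.0
```

```bash
python3 go.py .5136,.0393,.105 .5136,.0393,.049
```

```text
t 31.53 p [0.5128 0.0401 0.105 ] yaw_y -17.22 z [-2.8e-03  6.0e-04 -1.0e+00] F [-0.2  0.1 -1.3] open 0.364 g 29.999711494892836
.5136,.0393,.105 [-0.003  0.007 -0.   ]
.5136,.0393,.049 [0.    0.001 0.373]
```

carry_out:
  deltas:
    - [[0, 0, 0.02, 0, 0, 0, 1], [0, 0, 0.06, 0, 0, 0, 1], [0, 0, 0.11, 0, 0, 0, 1], [0, 0, 0.16, 0, 0, 0, 1], [0, 0, 0.21, 0, 0, 0, 1], [0, 0, 0.26, 0, 0, 0, 1], [0, 0, 0.3, 0, 0, 0, 1], [0, 0, 0.34, 0, 0, 0, 1], [0, 0, 0.36, 0, 0, 0, 1], [0, 0, 0.37, 0, 0, 0, 1]]

```text
time_s: 32.37
position: [0.5134, 0.0392, 0.0501]
tcp_rot: [[0.297, 0.955, -0.001], [0.955, -0.297, 0.0], [-0.0, -0.001, -1.0]]
force: [-0.7, 0.4, -0.8]
opening: 0.36
grasp_force: 30.0
```

carry_out:
  deltas:
    - [[0, 0, 0.002, 0, 0, 0, 1], [0, 0, 0.004, 0, 0, 0, 1], [0, 0, 0.006, 0, 0, 0, 1], [0, 0, 0.008, 0, 0, 0, 1], [0, 0, 0.01, 0, 0, 0, 1], [0, 0, 0.01, 0, 0, 0, 1], [0, 0, 0.01, 0, 0, 0, 1], [0, 0, 0.01, 0, 0, 0, 1], [0, 0, 0.01, 0, 0, 0, 1], [0, 0, 0.01, 0, 0, 0, 1]]

```text
time_s: 33.2
position: [0.5137, 0.0392, 0.0493]
tcp_rot: [[0.297, 0.955, 0.0], [0.955, -0.297, -0.0], [0.0, 0.0, -1.0]]
force: [-0.2, -0.4, -0.7]
opening: 0.362
grasp_force: 30.0
```

carry_out:
  deltas:
    - [[0, 0, 0.003, 0, 0, 0, 1], [0, 0, 0.007, 0, 0, 0, 1], [0, 0, 0.007, 0, 0, 0, 1], [0, 0, 0.007, 0, 0, 0, 0], [0, 0, 0.007, 0, 0, 0, -1], [0, 0, 0.007, 0, 0, 0, -1], [0, 0, 0.007, 0, 0, 0, -1], [0, 0, 0.007, 0, 0, 0, -1], [0, 0, 0.007, 0, 0, 0, -1], [0, 0, 0.007, 0, 0, 0, -1]]

```text
time_s: 34.03
position: [0.5136, 0.0392, 0.0481]
tcp_rot: [[0.297, 0.955, -0.0], [0.955, -0.297, 0.0], [-0.0, -0.0, -1.0]]
force: [0.8, 0.8, -0.2]
opening: 0.81
grasp_force: 0.0
```

carry_out:
  deltas:
    - [[0, 0, 0, 0, 0, 0, -1], [0, 0, 0, 0, 0, 0, -1], [0, 0, -0.08, 0, 0, 0, -1], [0, 0, -0.2, 0, 0, 0, -1], [0, 0, -0.36, 0, 0, 0, -1], [0, 0, -0.52, 0, 0, 0, -1], [0, 0, -0.68, 0, 0, 0, -1], [0, 0, -0.84, 0, 0, 0, -1], [0, 0, -0.95, 0, 0, 0, -1], [0, 0, -1, 0, 0, 0, -1]]

```text
time_s: 34.87
position: [0.515, 0.0391, 0.2008]
tcp_rot: [[0.297, 0.955, 0.005], [0.955, -0.297, -0.001], [0.001, 0.005, -1.0]]
force: [0.3, -0.3, -0.3]
opening: 0.997
grasp_force: 0.0
```

carry_out:
  deltas:
    - [[-0.05, 0, -0.02, 0, 0, 0, -1], [-0.15, 0, -0.05, 0, 0, 0, -1], [-0.28, 0, -0.1, 0, 0, 0, -1], [-0.42, 0, -0.15, 0, 0, 0, -1], [-0.56, 0, -0.2, 0, 0, 0, -1], [-0.7, 0, -0.2, 0, 0, 0, -1], [-0.83, 0, -0.2, 0, 0, 0, -1], [-0.92, 0, -0.2, 0, 0, 0, -1], [-0.98, 0, -0.2, 0, 0, 0, -1], [-1, 0, -0.2, 0, 0, 0, -1]]

```text
time_s: 35.7
position: [0.4681, -0.1052, 0.2272]
tcp_rot: [[0.299, 0.954, -0.002], [0.954, -0.299, 0.001], [0.0, -0.002, -1.0]]
force: [-0.1, -0.4, -0.1]
opening: 1.0
grasp_force: 0.0
```

carry_out:
  deltas:
    - [[-0.05, 0, 0, 0, 0, 0, -1], [-0.15, 0, 0, 0, 0, 0, -1], [-0.28, 0, 0, 0, 0, 0, -1], [-0.42, 0, 0, 0, 0, 0, -1], [-0.56, 0, 0, 0, 0, 0, -1], [-0.7, 0, 0, 0, 0, 0, -1], [-0.83, 0, 0, 0, 0, 0, -1], [-0.92, 0, 0, 0, 0, 0, -1], [-0.98, 0, 0, 0, 0, 0, -1], [-1, 0, 0, 0, 0, 0, -1]]

```text
time_s: 36.53
position: [0.4244, -0.2482, 0.228]
tcp_rot: [[0.298, 0.955, -0.0], [0.955, -0.298, 0.0], [0.0, -0.0, -1.0]]
force: [-0.8, -0.1, -0.6]
opening: 1.002
grasp_force: 0.0
```

```bash
python3 go.py
python3 - <<'E'
from rig import capture
import cv2
import numpy as np
a=capture("top")[:,:,::-1];b=capture("side")[:,:,::-1]
cv2.imwrite("pics/g5.png",np.hstack([cv2.resize(x,(400,600),interpolation=3) for x in(a[20:270,240:407],b[90:290,190:323])]))
E
```

```text
t 36.53 p [ 0.4244 -0.2482  0.228 ] yaw_y -17.33 z [-2.e-04  1.e-04 -1.e+00] F [-0.8 -0.1 -0.6] open 1.002 g 0.0
```

View pics/g5.png

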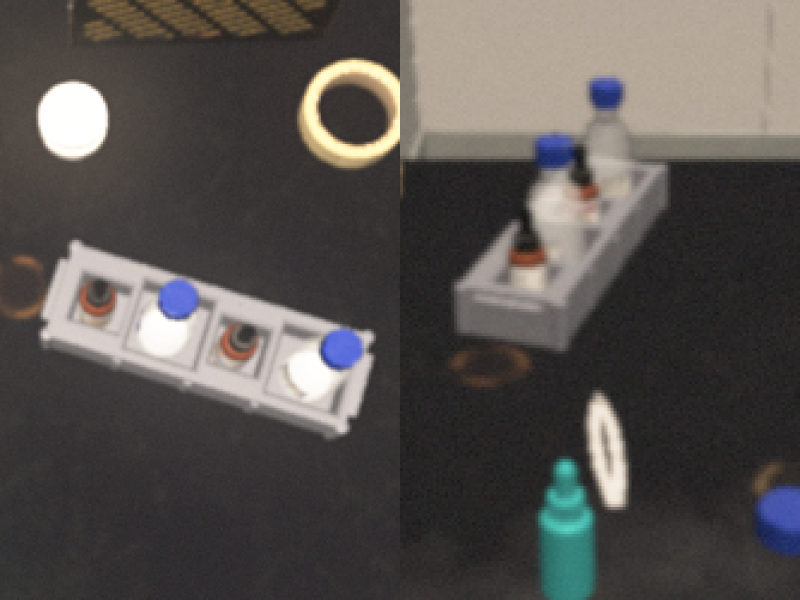

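All four bottles stand upright, one to a pocket. In the left half: dropper (97,300), clear (170,315), dropper (240,343) and the original bottle (320,365). The forceps, loose cap and turquoise dropper look undisturbed, so I'll hand in.

```bash
python3 -c "
from rig import job
print(job.hand_in())"
```

```text
the job is handed in; nothing more can be done
None
```

The clear bottle is in the empty large pocket and the two brown dropper bottles are in the two small pockets. All three stand upright and were lowered in before release; the job was handed in at about 37 s, and no verdict came back.

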